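# Scan the label of the carrier with the culture dish

### The arm

A 7-joint arm with a two-finger parallel gripper is mounted at the origin on the work surface. World frame = base frame: x ahead of the robot, y to its left, z up, the work surface at z = 0. Lengths are in mm, angles in rad, forces in N, time in s.
With the tool pointing down it reaches from about 400 to 875 mm from the base axis. Payload 19.3 kg.
Tool frame: the origin (TCP) lies at the very end of the fingers, on their centre line; the grasp point (between the pads) lies 19 mm behind it (grip_point_offset is the z of the grasp point in the tool frame, in mm); z points along the fingers, x is the direction in which the jaws open and shut, and the axes are right-handed (so a half turn about z gives the same grasp; the last joint's range is limited). The gripper opens to 85 mm and grips with 20 to 120 N. Pads are 22 mm wide; open, the fingers measure 114 mm over their backs; the gripper's body (76 mm by 85 mm) begins 54 mm behind the grasp point. The pads swing forward as they close: fully open they stand 13 mm farther back than shut.
Start: joints at [1.179, 0.521, -0.036, 1.599, 0.021, 1.021, -0.113], TCP at [197.644, -592.918, 231.291] pointing down, gripper open.
Joint ranges: [-2.91, 2.91], [-0.3, 2.13], [-1.5, 1.42], [0.17, 2.43], [-1.26, 4.41], [0.16, 1.93], [-2.52, 2.52]. Speed limits (rad/s): [1.89, 1.89, 2.39, 2.39, 3.01, 3.01, 3.01].

### API

Orientations are given as a 3x3 rotation matrix whose columns are the frame's x, y, z axes.
In Python, from workcell import movep, movel, goto_joints, open_gripper, clamp, wait, inverse_kinematics, read_state, camera, PlanningError, finish_job, grip_point_offset gives the robot as it stands. Calls block until the motion is done:
- movep(position, orientation): joint-space move of the TCP to a pose.
- movel(position, frame=None, max_speed=150, guard=None): straight line of the TCP; frame=None keeps the orientation; max_speed is the mean speed in mm/s. With guard (N) it stops when the force on the tool has changed by that much, and returns True; else False.
- goto_joints(angles): joint-space move.
- open_gripper() and clamp(): open the fingers fully, or close them until they stop; the grip force is fixed at half the most.
- wait(seconds).
- inverse_kinematics(position, orientation): joint angles nearest the present ones, or None.
- read_state(): the state.
- camera(name): name is "scene" or "top" or "wrist"; returns a dict with "image" (384x512x3 uint8, blue, green, red), "range_z" (384x512 float32, mm along the optical axis (not along the pixel's ray), 0 where there is no reading), "fx", "fy", "cx", "cy" (pixels), "cam_to_world" (4x4, takes a point from camera to world coordinates). Camera axes: x right, y up, looking along -z (the intrinsics and any distortion apply to the point x, -y, -z); pixel columns grow to the right and rows downward; lengths in mm; the calibration is good to about 2 mm. A picture is of the moment at which its call begins.
A pose or a line that the arm cannot do raises PlanningError and nothing moves.
- finish_job(): hands the job in, once; it reports no verdict.
The state is a dict: "time": time; "qpos": joint angles; "qvel": joint speeds; "joint_efforts": joint torques, N m; "eef_pos": TCP position; "tool_rot": TCP orientation; "ft_force": force on the tool from outside, world axes, zero at the start; "torque": the same for the moment, N m; "finger_gap": finger opening in mm.
Only numpy, scipy, OpenCV 4.12 (cv2) and the standard library are available. Lean on these libraries where they do the work, as an engineer would, in place of code of your own. Each camera call takes 0.05 s, during which the arm holds its last target. There are 200 camera calls.

### The job

One of the three sample carriers holds a single flat culture dish: take the hand scanner out of its dock by its head and scan the barcode label of that carrier and no other, aiming the window squarely at the middle of the label from about 12 cm and holding it quite still there for two seconds. Then stand the scanner upright in its dock again and let go, leaving everything else on the bench where it is.

Things in the scene. Friction and masses are not known exactly. Their poses are not given: they have to be found in the camera images.
- scanner: hand scanner, 250 g, 155 mm high, standing on its foot (70 x 60 x 14 mm); origin under the foot's centre, z up, x to the side it looks to. Handle 32 x 28 mm at x = -12 mm. Head on top: a box 80 mm long, 44 wide (y), 34 thick, nose pointing forward and 45 degrees down, centre at x = 5, z = 115 mm; grip its upright sides (44 mm apart in y) there from above.
- window (a point): the scanner's dark window, at the middle of the nose's end: at x = 33, y = 0, z = 87 mm in the scanner's frame. This point's x axis is the line of sight (in the scanner's frame 45 degrees down: 0.707, 0, -0.707), y the scanner's y.
- dock: the scanner's dock: a shallow white tray fixed to the bench, 90 x 80 mm outside, 80 x 70 mm inside (x, y), floor at 5 mm, rim at 16 mm; origin at the centre of its underside. At the start the scanner stands in it, both frames aligned; 5 mm of play on every side.
- carrier_1: the left (+y) one of three alike aluminium sample carriers, fixed; base plate 170 x 120 x 12 mm, origin under its middle (the plate runs from x = -80 to 90 mm), z up. At its -x end, which faces the robot, a label plate slopes back at 45 degrees, its top edge at 56 mm; on the pad behind it one vessel stands.
- label_1 (a point): the middle of the left (+y) carrier's barcode label (paper with black bars, 64 mm wide, 38 mm up the slope), at x = -47, z = 37 mm in the carrier's frame; this point's z axis is the label's outward normal (in the carrier's frame -0.707, 0, 0.707), its y axis runs along the bars' row.
- pad_1 (a point): the middle of the left (+y) carrier's round dark pad, at x = 40, z = 12 mm in the carrier's frame: a vessel's underside rests here.
- carrier_2: the middle one of three alike aluminium sample carriers, fixed; base plate 170 x 120 x 12 mm, origin under its middle (the plate runs from x = -80 to 90 mm), z up. At its -x end, which faces the robot, a label plate slopes back at 45 degrees, its top edge at 56 mm; on the pad behind it one vessel stands.
- label_2 (a point): the middle of the middle carrier's barcode label (paper with black bars, 64 mm wide, 38 mm up the slope), at x = -47, z = 37 mm in the carrier's frame; this point's z axis is the label's outward normal (in the carrier's frame -0.707, 0, 0.707), its y axis runs along the bars' row.
- pad_2 (a point): the middle of the middle carrier's round dark pad, at x = 40, z = 12 mm in the carrier's frame: a vessel's underside rests here.
- carrier_3: the right (-y) one of three alike aluminium sample carriers, fixed; base plate 170 x 120 x 12 mm, origin under its middle (the plate runs from x = -80 to 90 mm), z up. At its -x end, which faces the robot, a label plate slopes back at 45 degrees, its top edge at 56 mm; on the pad behind it one vessel stands.
- label_3 (a point): the middle of the right (-y) carrier's barcode label (paper with black bars, 64 mm wide, 38 mm up the slope), at x = -47, z = 37 mm in the carrier's frame; this point's z axis is the label's outward normal (in the carrier's frame -0.707, 0, 0.707), its y axis runs along the bars' row.
- pad_3 (a point): the middle of the right (-y) carrier's round dark pad, at x = 40, z = 12 mm in the carrier's frame: a vessel's underside rests here.
- dish: covered culture dish, flat, clear, 90 mm across and 18 mm high, stands on the pad of one of the carriers; origin at the centre of its underside
- jar: amber glass jar with white lid, 66 mm across, 80 mm high, on another carrier's pad; origin at the centre of its underside
- beaker: clear glass beaker, about 68 mm across, 85 mm high, on the remaining carrier's pad; origin at the centre of its underside
- marker: marker pen lying on the bench, 130 mm long, 15 mm thick; bystander
- forceps: steel forceps lying flat, 130 mm long, 8 mm high; bystander
- dropper_1: small amber dropper bottle, 24 mm across, 50 mm high, between the left and middle carriers; bystander
- dropper_2: small amber dropper bottle, 24 mm across, 50 mm high, between the middle and right carriers; bystander
- dish_stack: stack of three spare dishes on the bench at the left, 90 mm across, 54 mm high, on no carrier; bystander
- reagent: reagent bottle at the right, 64 mm across, 120 mm high; bystander
There are look-alikes about, which are no part of the job. What is shaped like the carrier_1 but pink is not meant.

How it is judged (in metres and radians):
On the way, in this order (a step that is already met when the one before it is completed fails the run):
1. the scanner is lifted clear of its dock, held in the fingers (height (world z) of scanner above 0.025 m and contact force between the fingers and scanner above 1 N), for 0.1 s.
2. held still in the fingers for 1 s, the scanner looks at the middle of the dish carrier's label: sight line within 15 mm of it and 0.26 rad of square, window 80 to 160 mm off (linear speed of scanner below 0.02 m/s and angular speed of scanner below 0.15 rad/s and contact force between the fingers and scanner above 1 N and ((horizontal distance between dish and pad_1 below 0.04 m and x of label_1 in the frame of window between 0.08 and 0.16 m and y of label_1 in the frame of window between -0.015 and 0.015 m and z of label_1 in the frame of window between -0.015 and 0.015 m and angle between the x axis of window and the z axis of label_1, either way round below 0.26 rad and z of window in the frame of label_1 above 0 m) or (horizontal distance between dish and pad_2 below 0.04 m and x of label_2 in the frame of window between 0.08 and 0.16 m and y of label_2 in the frame of window between -0.015 and 0.015 m and z of label_2 in the frame of window between -0.015 and 0.015 m and angle between the x axis of window and the z axis of label_2, either way round below 0.26 rad and z of window in the frame of label_2 above 0 m) or (horizontal distance between dish and pad_3 below 0.04 m and x of label_3 in the frame of window between 0.08 and 0.16 m and y of label_3 in the frame of window between -0.015 and 0.015 m and z of label_3 in the frame of window between -0.015 and 0.015 m and angle between the x axis of window and the z axis of label_3, either way round below 0.26 rad and z of window in the frame of label_3 above 0 m))), for 1 s.
At the end, for the whole second after the job is handed in: The scanner stands upright (within 0.08 rad) and at rest in its dock, its foot on the tray's floor (origin within 12 mm of the dock's, 1 to 9 mm above the dock's underside), and let go; the dish is still on its carrier's pad and no vessel or bystander has moved 25 mm (horizontal distance between scanner and dock below 0.012 m and angle between scanner's own z axis and vertical below 0.08 rad and z of scanner in the frame of dock between 0.001 and 0.009 m and linear speed of scanner below 0.02 m/s and angular speed of scanner below 0.2 rad/s and (horizontal distance between dish and pad_1 below 0.04 m or horizontal distance between dish and pad_2 below 0.04 m or horizontal distance between dish and pad_3 below 0.04 m) and distance of each of dish, jar, beaker, marker, forceps, dropper_1, dropper_2, dish_stack, reagent from where it was at the start of the episode below 0.025 m); the robot touches nothing.
It fails at once if the scanner is held still and aimed at the label of a carrier without the dish ((linear speed of scanner below 0.02 m/s and angular speed of scanner below 0.15 rad/s and not (horizontal distance between dish and pad_1 below 0.04 m) and x of label_1 in the frame of window between 0.08 and 0.16 m and y of label_1 in the frame of window between -0.015 and 0.015 m and z of label_1 in the frame of window between -0.015 and 0.015 m and angle between the x axis of window and the z axis of label_1, either way round below 0.26 rad and z of window in the frame of label_1 above 0 m) or (linear speed of scanner below 0.02 m/s and angular speed of scanner below 0.15 rad/s and not (horizontal distance between dish and pad_2 below 0.04 m) and x of label_2 in the frame of window between 0.08 and 0.16 m and y of label_2 in the frame of window between -0.015 and 0.015 m and z of label_2 in the frame of window between -0.015 and 0.015 m and angle between the x axis of window and the z axis of label_2, either way round below 0.26 rad and z of window in the frame of label_2 above 0 m) or (linear speed of scanner below 0.02 m/s and angular speed of scanner below 0.15 rad/s and not (horizontal distance between dish and pad_3 below 0.04 m) and x of label_3 in the frame of window between 0.08 and 0.16 m and y of label_3 in the frame of window between -0.015 and 0.015 m and z of label_3 in the frame of window between -0.015 and 0.015 m and angle between the x axis of window and the z axis of label_3, either way round below 0.26 rad and z of window in the frame of label_3 above 0 m)).
It fails at once if a vessel or bystander is shifted by 25 mm or more (distance of any of dish, jar, beaker, marker, forceps, dropper_1, dropper_2, dish_stack, reagent from where it was at the start of the episode above 0.025 m).
It also fails if it takes over 48 s, if anything falls off the work surface, if the arm or the gripper's body presses on something with over 40 N, if the wrist force passes 120 N, or if a joint passes its speed limit or range.

## Working session

There is one attempt and no reset: what is moved stays moved. The work goes in short steps, each a Python script; the robot and the scene stay as the last script left them, time stands still between calls to the robot, and variables do not carry over. Pictures are saved under pics/ and viewed, on a budget of 10 in all, crops included, one or two more only if the job needs it, and the job is handed in when it is done.

```bash
mkdir -p pics
cat > h.py <<'E'
import numpy as np, cv2
from workcell import *
def cloud(c):
    z=c["range_z"]; v,u=np.mgrid[:z.shape[0],:z.shape[1]]
    P=np.stack([(u-c["cx"])/c["fx"]*z,-(v-c["cy"])/c["fy"]*z,-z],-1)
    M=np.array(c["cam_to_world"]); W=P@M[:3,:3].T+M[:3,3]; W[z<=0]=np.nan
    return W
E
python3 - <<'E'
from h import *
for n in("scene","top"):
    c=camera(n); np.savez(n,**c); cv2.imwrite(f"pics/{n}.png",c["image"])
    print(n,c["cam_to_world"],c["fx"],[k for k in c])
print(read_state(),grip_point_offset)
E
```

```text
scene [[ 5.32910253e-01 -4.82650985e-01  6.95021359e-01  1.39169392e+03]
 [ 8.46110188e-01  3.13855706e-01 -4.30804069e-01 -6.05390882e+02]
 [-1.02084113e-02  8.17644558e-01  5.75632839e-01  8.69020723e+02]
 [ 0.00000000e+00  0.00000000e+00  0.00000000e+00  1.00000000e+00]] 491.56517801821155 ['image', 'range_z', 'fx', 'fy', 'cx', 'cy', 'cam_to_world']
top [[-1.16690432e-02  9.92889892e-01 -1.18463059e-01  3.32810798e+02]
 [-9.99627638e-01 -8.66091294e-03  2.58761268e-02  8.05723530e+00]
 [ 2.46661465e-02  1.18720897e-01  9.92621242e-01  1.20304243e+03]
 [ 0.00000000e+00  0.00000000e+00  0.00000000e+00  1.00000000e+00]] 378.00751370323877 ['image', 'range_z', 'fx', 'fy', 'cx', 'cy', 'cam_to_world']
{'time': 0.1, 'qpos': array([ 1.17877851,  0.52199867, -0.03633397,  1.59996612,  0.02122077,
        1.02110531, -0.11282492]), 'qvel': array([-4.86587292e-05, -1.37439260e-03,  5.73821824e-04,  1.27912113e-03,
       -1.35544494e-03,  2.79861732e-04,  1.69912493e-04]), 'joint_efforts': array([ 3.48117770e-03, -9.28490210e+01,  1.98385701e+00, -3.70532799e+01,
        1.81510986e-02,  5.32200298e-03, -1.30880021e-06]), 'eef_pos': array([ 197.54630748, -592.62413138,  230.75022363]), 'tool_rot': array([[ 3.16273222e-01, -9.48668047e-01, -4.31018233e-04],
       [-9.48667521e-01, -3.16273503e-01,  1.00313816e-03],
       [-1.08796476e-03,  9.16272616e-05, -9.99999404e-01]]), 'ft_force': array([ 0.49911612, -0.18382411,  0.08338276]), 'torque': array([ 0.02743338,  0.04466516, -0.01061305]), 'finger_gap': 85.4124438492222} -18.700000000000003
```

View pics/scene.png

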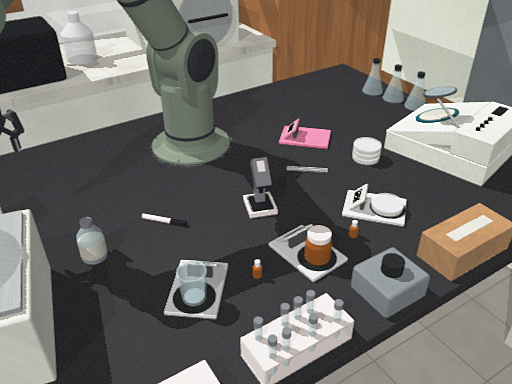

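View pics/top.png

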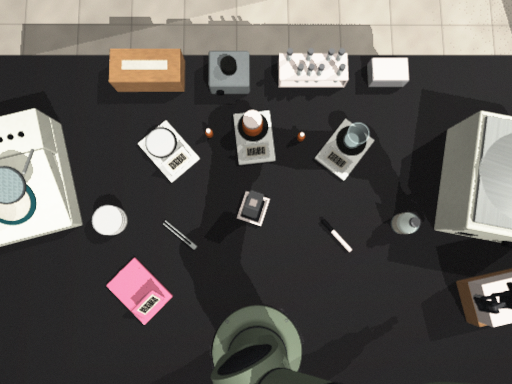

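The dish stands on the left carrier: it is at about (160,142) in the top view, with its label at (177,161). The jar is on the middle carrier and the beaker on the right one. The scanner and dock are at (253,206), and the pink decoy carrier is at (140,290). Next I'll get coarse poses from the depth data.

```bash
cat > m.py <<'E'
from h import *
c=dict(np.load("top.npz")); W=cloud(c); g=c["image"].max(2)
def rect(mask,x0,y0,x1,y1,zlo,zhi):
    m=np.zeros(g.shape,bool); m[y0:y1,x0:x1]=1
    m&=mask&(W[...,2]>zlo)&(W[...,2]<zhi); P=W[m]; r=cv2.minAreaRect(P[:,:2].astype(np.float32)); return P,r
br=g>120
P,r=rect(br,232,185,276,230,8,26); print("dock",len(P),r)
P,r=rect(g>=0,232,180,276,230,90,170); print("head",len(P),r,P.mean(0))
P,r=rect(br,135,118,205,185,6,18); print("carrier",len(P),r)
P,r=rect(g>=0,135,118,205,185,22,60)
import sys
sel=P; print(len(P),P.min(0),P.max(0))
P,r=rect(g>=0,163,148,190,175,18,60); A=np.c_[P[:,:2],np.ones(len(P))]
s=np.linalg.lstsq(A,P[:,2],rcond=None)[0]; print("label",len(P),P.mean(0),s,np.degrees(np.arctan2(s[1],s[0])),r)
for n,b in dict(jar=(240,105,268,140),beaker=(340,118,372,152),dish=(143,125,178,160),drop1=(203,125,214,138),forc=(162,220,198,250),stack=(90,204,128,238)).items():
    P,r=rect(g>=0,*b,20 if n!='forc' else 4,150); print(n,len(P),P.mean(0),P.max(0))
big=cv2.resize(c["image"][110:240,130:280],None,fx=5,fy=4.6,interpolation=2)
cv2.imwrite("pics/crop.png",cv2.resize(c["image"][112:232,130:280],None,fx=5,fy=5,interpolation=2))
E
python3 m.py
```

```text
dock 151 ((433.4163513183594, 9.714069366455078), (79.68537139892578, 89.52547454833984), 70.88954162597656)
head 394 ((437.1119384765625, 9.971847534179688), (43.87348937988281, 76.4058609008789), 71.66854858398438) [434.45416929  10.30701059 137.35542246]
carrier 786 ((621.9933471679688, 279.8755798339844), (171.89712524414062, 119.07568359375), 41.03407669067383)
1014 [543.36425615 206.42441789  22.03216473] [688.21137183 345.57546585  57.488175  ]
label 469 [588.0814333  251.75468954  36.7309112 ] [  0.11494198   0.08324789 -51.82238282] 35.91431519698018 ((584.4429321289062, 251.1168670654297), (82.91130065917969, 82.68095397949219), 88.94364166259766)
jar 434 [690.81692669   9.99358888  77.59386918] [726.77577277  41.42095294  95.41968231]
beaker 409 [ 654.91686969 -313.72930426   66.26471597] [ 684.38280482 -277.43464294  100.13374995]
dish 705 [639.23069311 296.93238592  30.54577544] [688.21137183 345.57546585  57.34619318]
drop1 47 [673.14573995 148.51090082  35.02508231] [686.23666603 159.38931292  53.16699467]
forc 113 [349.46594026 237.80936258   6.79561584] [398.90916272 291.85696953  14.03809227]
stack 784 [398.62659807 446.56241607  50.95093478] [444.19902043 494.69959955  59.46425356]
```

View pics/crop.png

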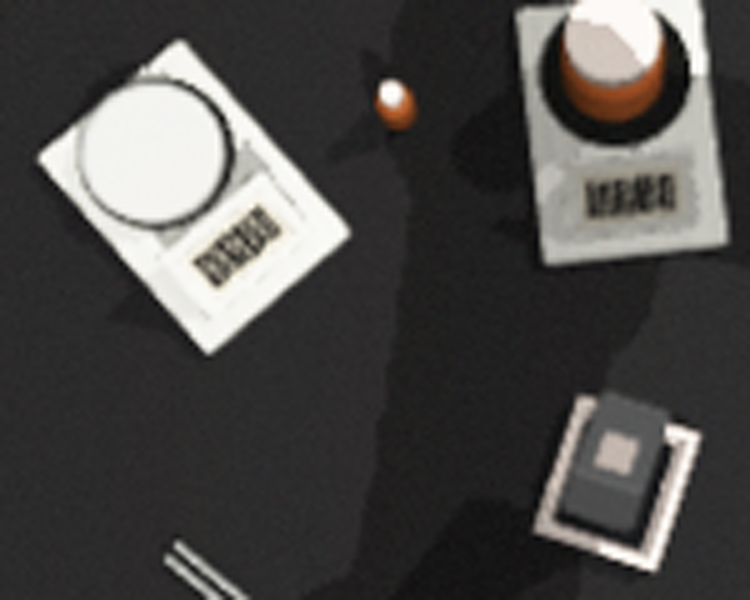

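The crop confirms the dish on the left carrier (label at about (238,245) in the crop) and the scanner with its nose pointing away from the robot (yaw about -19°). The left carrier's yaw is about 41°, so with the scanner upright at the same yaw its sight line is already square to the label. I'll check the IK for both poses, go above the scanner and look from close by.

```bash
cat >> h.py <<'E'
def R(yaw,s):  # tool down, jaws along scanner's y
    a=np.radians(yaw); x=s*np.array([-np.sin(a),np.cos(a),0]); z=np.array([0,0,-1.]); return np.c_[x,np.cross(z,x),z]
def loc(o,yaw,x,y=0): a=np.radians(yaw); return np.array(o)+x*np.array([np.cos(a),np.sin(a)])+y*np.array([-np.sin(a),np.cos(a)])
E
python3 - <<'E'
from h import *
d=[433.4,9.7]; g=loc(d,-19,5)
c1=loc([622,279.9],41,-5); s=loc(c1,41,-164.85); h=loc(s,41,5)
print("label",loc(c1,41,-47),"scan",h)
for sg in(1,-1):
    for p,z,y in((g,101,-19),(g,230,-19),(h,131,41)): print(sg,z,inverse_kinematics([*p,z],R(y,sg)))
E
```

```text
label [582.75510183 245.78493049] scan [497.5861257  171.74866907]
1 101 [ 0.43779904  0.54583526 -0.7610321   2.15742978  0.6179328   0.66617479
  0.48415895]
1 230 [ 0.60738548  0.33728355 -0.92569681  2.03436598  0.3368393   0.92738444
  0.74187049]
1 131 [ 0.38928845  0.86425015 -1.27679572  1.90869563  0.93307636  1.13386023
  1.0223852 ]
-1 101 [ 0.0263604   0.45537539 -0.2269358   2.17715471  0.19777483  0.52776315
 -2.25196106]
-1 230 [ 0.22647522  0.25085707 -0.44790978  2.05034828  0.14121974  0.86918502
 -2.20305837]
-1 131 [ 0.04382329  0.58030802 -0.6675025   1.92411433  0.49043744  0.80463569
 -1.74875835]
```

Run:
```python
from h import *
g=loc([433.4,9.7],-19,5)
movep([*g,270],R(-19,1))
c=camera("wrist"); np.savez("w1",**c); cv2.imwrite("pics/w1.png",c["image"])
W=cloud(c); z=W[...,2]; gr=c["image"].max(2)
near=np.linalg.norm(W[...,:2]-g,axis=-1)<75
for n,m in dict(dock=near&(z>9)&(z<24)&(gr>120),head=near&(z>85)&(z<175)).items():
    P=W[m]; print(n,len(P),cv2.minAreaRect(P[:,:2].astype(np.float32)) if len(P) else 0, P[:,2].max() if len(P) else 0)
    if n=="head":
        a=np.radians(-19); l=(P[:,:2]-[433.4,9.7])@[np.cos(a),np.sin(a)]
        print([(k,round(P[(l>k)&(l<k+6),2].mean())) for k in range(-40,48,8) if ((l>k)&(l<k+6)).any()])
s=read_state(); print(s["time"],s["eef_pos"],s["qpos"])
for p in ([*g,101],[497.6,171.7,131]): print(inverse_kinematics(p,R(-19 if p[2]==101 else 41,1)))
```

```text
dock 716 ((436.2895812988281, 5.698917388916016), (80.03137969970703, 89.49208068847656), 71.0676040649414) 20.76956123059165
head 2642 ((439.90435791015625, 6.404449462890625), (44.03589630126953, 75.63931274414062), 70.9826889038086) 160.78829387520653
[(-32, 140), (-24, 148), (-16, 156), (-8, 158), (0, 151), (8, 142), (16, 134), (24, 126), (32, 118), (40, 110)]
2.4583 [438.26994063   7.41046337 269.8924671 ] [ 0.64785227  0.27923423 -0.94978958  1.98155419  0.26749783  1.01131671
  0.80977225]
[ 0.43415686  0.54433394 -0.75601328  2.15759194  0.6142248   0.66418638
  0.48766792]
[ 0.26779585  0.7109672  -1.02262288  1.91372807  0.74882069  0.95812246
  1.17082974]
```

View pics/w1.png

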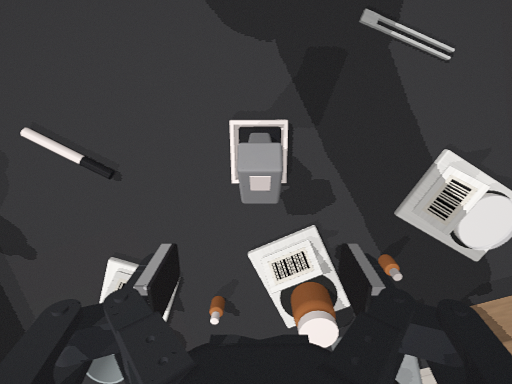

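The wrist view shows the scanner centred in its dock at about (260,160). Carrier 1 is at the right, with its label at (450,200). The wrist and top views differ by about 5 mm, so I'll average them. I'll also measure carrier 1 from this view, then grasp and lift.

Run:
```python
from h import *
c=dict(np.load("w1.npz")); W=cloud(c); z=W[...,2]; gr=c["image"].max(2)
print("label px (450,200):",W[200,450],"mid",np.nanmean(W[190:211,440:461].reshape(-1,3),0))
m=(z>5)&(z<19)&(gr>110); m[:,:395]=0; m[:145]=0;m[262:]=0
print("c1 plate",m.sum(),cv2.minAreaRect(W[m][:,:2].astype(np.float32)))
t=dict(np.load("top.npz")); T=cloud(t); print("top label px",np.nanmean(T[159:164,175:180].reshape(-1,3),0))
g=[440,5.7]; Ro=R(-19,1)
movel([*g,200],Ro)
hit=movel([*g,101],Ro,max_speed=80,guard=15); s=read_state(); print("hit",hit,s["eef_pos"],s["ft_force"])
if not hit:
    clamp(); s=read_state(); print("gap",s["finger_gap"],s["eef_pos"],s["ft_force"],s["time"])
```

```text
label px (450,200): [586.27785623 242.90819713  39.53325247] mid [586.27157174 242.84308675  39.48721475]
c1 plate 2677 ((624.3137817382812, 274.84259033203125), (170.19276428222656, 120.07020568847656), 40.99967575073242)
top label px [582.21702097 244.95631947  34.71241785]
hit False [440.25052139   5.6802427  101.35564617] [-0.25681327 -0.47826712 -0.07137133]
gap 43.68876370526631 [440.18017598   5.72014771 101.23250775] [-1.34035606  0.24546069  5.59481493] 4.925
```

Gripped, with a gap of 43.7 mm against a head width of 44 mm. The averaged label position is (584, 243.3), so I'll lift, carry, hold at 12 cm and check from the wrist and scene cameras.

Run:
```python
from h import *
p=read_state()["eef_pos"]
movel([p[0],p[1],p[2]+60],R(-19,1),max_speed=80); wait(.2)
s=read_state(); print("lift",s["finger_gap"],s["eef_pos"],s["ft_force"],s["time"])
movel([499.2,169.6,161],R(41,1),max_speed=70)
movel([499.2,169.6,131],R(41,1),max_speed=40)
wait(.5); s=read_state(); print("scan",s["finger_gap"],s["eef_pos"],s["ft_force"],s["time"])
for n in("wrist","scene","top"):
    c=camera(n); np.savez(n+"2",**c); cv2.imwrite(f"pics/{n}2.png",c["image"])
wait(2.2)
W=cloud(dict(np.load("top2.npz")))
c=dict(np.load("wrist2.npz")); W=cloud(c); z=W[...,2]
near=np.linalg.norm(W[...,:2]-[499,170],axis=-1)<60
P=W[near&(z>120)&(z<200)]; print(len(P),cv2.minAreaRect(P[:,:2].astype(np.float32)),P[:,2].max())
o=loc([499.2,169.6],41,0); a=np.radians(41); l=(P[:,:2]-o)@[np.cos(a),np.sin(a)]
print([(k,round(P[(l>k)&(l<k+4),2].mean(),1)) for k in range(-40,44,6) if ((l>k)&(l<k+4)).any()])
```

```text
lift 43.43157300892794 [439.97246968   5.79996254 160.88256745] [-0.08509045 -0.11105689 -3.51286977] 6.025
scan 43.30939482641075 [499.22480744 169.59159911 131.04685668] [-0.10171575 -0.49145031 -1.96909493] 10.0667
23288 ((498.2780456542969, 167.02569580078125), (83.14888763427734, 104.1922378540039), 76.96107482910156) 199.99933184238978
[(-40, np.float64(169.9)), (-34, np.float64(161.9)), (-28, np.float64(181.3)), (-22, np.float64(187.5)), (-16, np.float64(187.8)), (-10, np.float64(176.9)), (-4, np.float64(186.1)), (2, np.float64(185.0)), (8, np.float64(189.3)), (14, np.float64(157.9)), (20, np.float64(151.8)), (26, np.float64(145.2)), (32, np.float64(139.9))]
```

View pics/wrist2.png

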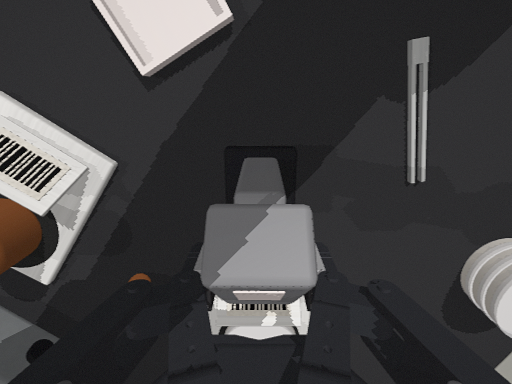

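View pics/scene2.png

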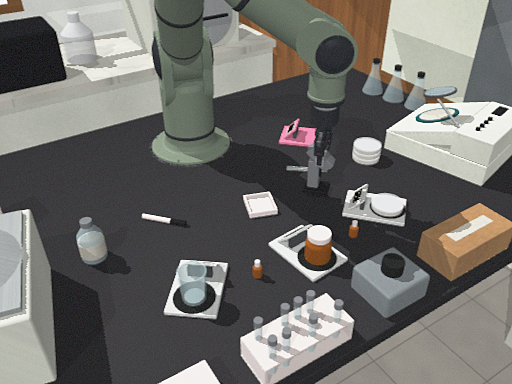

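In the wrist view the label bars (about 230–300, 300) are centred under the nose (260), and the top face slopes at 45° as expected, so the scanner is upright and square. The scene view shows nothing disturbed. The hold lasted over 2 s, so I'll go back by the same path.

Run:
```python
from h import *
Ro=R(-19,1)
movel([499.2,169.6,161],R(41,1),max_speed=60)
movel([440.18,5.72,161],Ro,max_speed=70)
wait(.3)
movel([440.18,5.72,120],Ro,max_speed=60)
hit=movel([440.18,5.72,101.3],Ro,max_speed=20,guard=10); wait(.2)
s=read_state(); print("down",hit,s["eef_pos"],s["ft_force"],s["finger_gap"],s["time"])
if s["eef_pos"][2]<103.5:
    open_gripper(); wait(.2); s=read_state(); print("open",s["finger_gap"],s["ft_force"])
    movel([440.18,5.72,270],Ro,max_speed=90); wait(.3)
c=camera("wrist"); cv2.imwrite("pics/w3.png",c["image"]); W=cloud(c); z=W[...,2]; gr=c["image"].max(2)
near=np.linalg.norm(W[...,:2]-[438,7],axis=-1)<75
for n,m in dict(dock=near&(z>9)&(z<24)&(gr>120),head=near&(z>85)&(z<175)).items():
    P=W[m]; print(n,len(P),cv2.minAreaRect(P[:,:2].astype(np.float32)) if len(P) else 0, P[:,2].max() if len(P) else 0)
print(read_state()["time"])
```

```text
down False [440.2232344    5.68997274 101.31801982] [-0.12154417 -0.17319212 -1.35577702] 43.87844341952392 18.125
open 85.65265720807484 [-0.72779114 -0.09183952 -0.53816784]
dock 767 ((436.7025146484375, 5.555229187011719), (79.9682388305664, 90.38229370117188), 71.03129577636719) 19.177304450322993
head 2698 ((440.34375, 5.542566299438477), (44.038272857666016, 76.54449462890625), 70.74685668945312) 160.6071048490696
21.1917
```

View pics/w3.png

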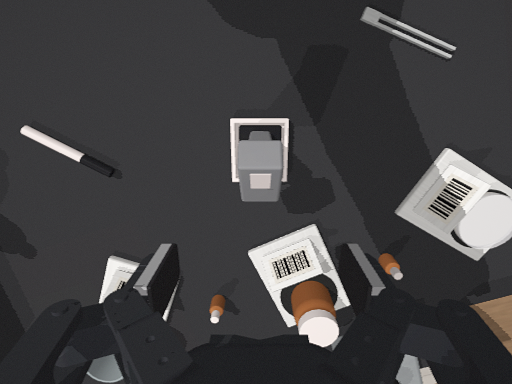

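The scanner stands in its dock again (260,160) with its top at 160.6 mm, against 160.8 mm before. The marker, forceps, droppers and vessels look just as they did, and the gripper is clear.

```bash
python3 -c "
from workcell import *
finish_job()"
```

```text
the job is handed in; nothing more can be done
```

The job is handed in. The left carrier held the dish, so I scanned only its label and then stood the scanner back in its dock and let go. The robot clock showed about 21 s of the 48 s allowed; no verdict was reported.

- **Scan:** I took the scanner by its head (finger gap 43.7 mm on the 44 mm head). I held it upright and still for over 2 s, with the window planned 120 mm from the label and square to it. During the hold, the wrist view showed the label centred under the nose, and the head's top face sloped at 45° at the expected height.
- **Return:** The scanner's top is at 160.6 mm, against 160.8 mm before, and its head is within about 1 mm of where it was. The gripper is open and about 110 mm above the scanner's top.
- **Everything else:** In the last wrist picture, the bystanders and vessels in view look unmoved. The dish stack and reagent bottle are outside that view; they looked unmoved in the scene picture taken during the scan.
- **Disagreement:** The top and wrist cameras differed by about 5 mm on the positions of the dock and carrier. I used the average, which is well inside the 15 mm aiming tolerance. A rough box fit around the raised scanner during the scan was mixed up with the fingers, so I ignored it.

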